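Wipe the test socket clean, then lock the bayonet plug in and hold it

TASK

Using the wooden offcut that lies beside the square socket block as a scraper, wipe the three plastic chips off the top of the block without touching them with the gripper, and lay the offcut back on the bench. Then push the bayonet plug fully into the block's spring-loaded socket, twist it a quarter turn clockwise (seen from above) to its stop, and keep hold of it there: the program finishes while still gripping the plug, pressed flush and fully turned against its return spring. Leave the mould half and the pliers lying where they are.

Things in the scene. Friction and masses are not known exactly. Their poses are not given: they have to be found in the camera images.
- socket_face (a point): centre of the block's flat top face, which is also the bore's axis. Flush with the face, a round steel spring shutter (31 mm across) fills the 35 mm bore. Two entry notches for the plug's pins point along +x and -x of this point: each 13 mm wide, reaching 25 mm from the centre. z is up. Engraved arc arrows show the clockwise turn.
- socket_block: fixed aluminium socket block, 110 x 110 mm, 50 mm tall, standing on the bench; origin under its centre, axes as socket_face. A brass nipple, 12 mm thick, sticks 24 mm out low on its +y side. The lip round the bore is 8 mm thick.
- shutter (a joint): spring shutter in the bore: 0 flush with the face, grows as it is pushed down (m), 0.022 when the plug is fully home; about 2 N to start, 5 N fully home. Any plug or part above it is pushed up.
- return_ring (a joint): spring ring in the block that the plug's pins push round: 0 at rest, grows with clockwise turning (rad), stop at 1.25. The pins meet it after about 0.18 rad of free turn, so the plug turns about 1.43 rad (82 degrees) from notch to stop. Return torque 0.10 N m at rest, 0.20 at the stop; let go, the plug turns back and rises.
- plug_center (a point): bayonet plug, 62 mm tall, standing upright on its shank; this point is on its axis, half-way up (31 mm). The top part, 28 to 62 mm above the foot, is a flat aluminium grip 48 mm long (along x) and 18 mm wide (along y): take it across the 18 mm. When fully home this point is 9 mm above the block's face.
- offcut_center (a point): loose straight wooden offcut lying flat beside the block, left or right (not the strip at the back of the bench): 18 mm (x) by 120 mm long (y) by 20 mm tall, 0.12 kg; origin at its centre, 10 mm above its underside. Held across its 18 mm width by its upper half, its lower edge wipes the face with the fingertips above the chips.
- chip_1: loose plastic chip, 20 x 14 x 8 mm, 10 g, lying on the block's top face; origin at the centre of its underside
- chip_2: loose plastic chip, 20 x 14 x 8 mm, 10 g, lying on the block's top face; origin at the centre of its underside
- chip_3: loose plastic chip, 20 x 14 x 8 mm, 10 g, lying on the block's top face; origin at the centre of its underside
- the_mould_half: aluminium mould half, 95 x 88 x 24 mm, a bystander lying beyond the work to the left; origin under its centre
- the_pliers: blue-handled pliers, 161 x 80 x 13 mm, a bystander beyond the work to the right; origin under their centre
- offcut: the wooden offcut; origin at the centre of its underside
- plug: the plug, 0.2 kg; origin at its foot. Shank 31 mm thick, 22 mm long, bevelled end; above it a flange 56 mm across, 6 mm thick, flush on the block's face when home. Two 7 mm pins stick out of the shank along +x and -x, parallel to the grip, to 23 mm from the axis, 6.5 mm above the foot; they enter the notches either way round and clear the lip's underside by 4 mm when the flange is flush.
Things that resemble listed ones, but are neither listed nor needed, are in the scene too. What is shaped like the plug but pink, red or turquoise is not meant.

How it is judged:
By the outcome, as a careful person would: the job done as asked, in the order asked, and still so for the second after the job is handed in, while the arm keeps its last pose, push and grip.
It also fails if it takes over 67 s, if anything falls off the work surface, if the arm or the gripper's body presses on something with over 40 N, if the wrist force passes 120 N, or if a joint passes its speed limit or range.

ROBOT

A 7-joint arm with a two-finger parallel gripper is mounted at the origin on a cart in front of the work surface, level with it; the furniture and walls round the work are solid. World frame = base frame: x ahead of the robot, y to its left, z up, the work surface at z = 0. Lengths are in m, angles in rad, forces in N, time in s.
With the tool pointing down it reaches from about 0.4 to 0.85 m from the base axis. Payload 10.4 kg.
Tool frame: the origin (TCP) lies between the finger pads; the fingertips stand 14 mm ahead of it and the grasp point (between the pads) lies 5 mm behind it; z points along the fingers, y is the line along which they close (so a half turn about z gives the same grasp; the last joint's range is limited). The gripper opens to 87 mm and grips with 3 to 60 N. Pads are 19 mm wide; open, the fingers measure 117 mm over their backs; the gripper's body (75 mm by 190 mm) begins 51 mm behind the grasp point.
Start: joints at [-1.352, 0.332, -0.065, 1.46, 0.022, 1.35, -0.088], TCP at [0.15, 0.607, 0.237] pointing down, gripper open.
Joint ranges: [-2.6, 2.6], [-0.5, 2.12], [-1.47, 1.34], [0.16, 2.42], [-1.27, 4.41], [0.06, 2.06], [-2.6, 2.6]. Speed limits (rad/s): [2.22, 2.22, 2.79, 2.79, 3.14, 3.14, 3.14].

INTERFACE

Orientations are given as a unit quaternion [x, y, z, w].
In Python, from bench import * gives the robot as it stands.
- The arm moves only by the tool drive_tool, never from a script. Its argument "deltas" is a list of rows, each a list of 7 numbers: the turn, a rotation vector about the tool's x, y, z in degrees, then the shift along the tool's x, y, z in m, then the closure, from -1 (fully open) to 1 (shut). A call has 1 to 12 rows; each row is the pose to reach, as a shift and turn from the pose commanded when the call began, along the tool's axes at that moment; what a row does not reach only later rows make up. A row lasts 1/10 s, in which the tool goes at most 50 mm and 8.59 degrees, less where a joint would pass 70% of its speed; a pose out of reach is approached as far as the arm can. A call with a gripper value outside its range is refused whole. The fingers move at their own pace and stop on an object; "squeeze" is the grip in N (left out, the last holds). Time passes only in rows, so rows that repeat a pose let the fingers close. It gives the time, the measured TCP pose, the force and the opening at its end, in the units of the state.
- read_state(): the state, without advancing time (a new reading comes with each control period).
- camera(name): name is "side" or "top" or "wrist"; returns (picture, depth): 384x512x3 uint8, red, green, blue; 384x512 float32, m along the optical axis (not along the pixel's ray), 0 where there is no reading.
- camera_params(name): a dict with "K" (3x3 intrinsics, pixels), "R" (3x3) and "t" (3): a world point X has camera coordinates R X + t; the wrist camera has in their place "mount" (4x4, takes a point from camera to tool coordinates, whose origin is the TCP and whose axes are the flange's). Camera axes: x right, y down, z forward; pixel columns grow to the right and rows downward; lengths in m; the calibration is good to about 2 mm. A picture is of the moment at which its call begins: read the wrist's pose just before it. camera_params takes no time and is no camera call.
- close_job(): hands the job in, once; it reports no verdict.
Trained networks look in the newest picture that a camera, given by its name, has taken for a name from the list of things; names that differ only in an ending like _2 or _b are one class to them, and where a whole thing is asked for, a point or a joint stands for the part that bears it (a point fixed in the world has none). Each returns a list of dicts, best first, with "score" (0 to 1); they miss things now and then, are a little off and sometimes report something else, mostly with a low value. They report only what shows in the picture. A call takes as long as a camera call. They do not tell look-alikes from the thing itself.
- outline_of(label, camera): "pixels" (384x512 bool, what is visible of it) and "location" ([column, row] as shares, 0 to 1, of the picture: columns of its width, rows of its height, amid what is visible of it).
- tip_of(label, camera): "location" ([column, row] as shares, 0 to 1, of the picture: columns of its width, rows of its height: a listed point, or the origin of a listed thing).
The state is a dict: "time": time; "joint_positions": joint angles; "joint_vel": joint speeds; "joint_torque": joint torques, N m; "ee_pos": TCP position; "eef_rot": TCP orientation; "ft_force": force on the tool from outside, world axes, zero at the start; "torque": the same for the moment, N m; "width": finger opening in m.
Only numpy, scipy, OpenCV 4.12 (cv2) and the standard library are available. Lean on these libraries where they do the work, as an engineer would, in place of code of your own. Each camera call takes 0.05 s, during which the arm holds its last target. There are 200 camera calls.

## Working session

There is one attempt and no reset: what is moved stays moved. The work goes in short steps, Python scripts to look and compute and a tool call to move; the robot and the scene stay as the last step left them, time stands still between calls to the robot, and variables do not carry over. Pictures are saved under pics/ and viewed, on a budget of 10 in all, crops included, one or two more only if the job needs it, and the job is handed in when it is done.

Besides the shell and the picture viewer there is one more tool, called after "Request:" as name(argument=value, ...), one argument or row to a line, values as JSON. drive_tool: Moves the arm, as the interface text tells. Its arguments: {"type":"object","properties":{"deltas":{"type":"array"},"squeeze":{"type":"number"}},"required":["deltas"]}

```bash
mkdir -p pics; ls
cat > h.py <<'E'
from bench import *
import numpy as np, cv2
from scipy.spatial.transform import Rotation as Ro
def campose(name):
    p=camera_params(name)
    if 'R' in p: R=np.array(p['R']);return np.array(p['K']),R.T,-R.T@np.array(p['t'])
    s=read_state();T=np.eye(4);T[:3,:3]=Ro.from_quat(s['eef_rot']).as_matrix();T[:3,3]=s['ee_pos']
    M=T@np.array(p['mount']);return np.array(p['K']),M[:3,:3],M[:3,3]
def cloud(d,K,R,t):
    v,u=np.mgrid[:384,:512];P=np.stack([(u-K[0,2])/K[0,0]*d,(v-K[1,2])/K[1,1]*d,d],-1)
    return P@R.T+t
def rayz(px,z,K,R,t):
    r=R@np.array([(px[0]-K[0,2])/K[0,0],(px[1]-K[1,2])/K[1,1],1]);return t+r*(z-t[2])/r[2]
def proj(X,K,R,t):
    c=R.T@(np.asarray(X)-t);return (K@c)[:2]/c[2]
def save(n,im,s=1):cv2.imwrite('pics/'+n,cv2.resize(im[...,::-1],None,fx=s,fy=s,interpolation=cv2.INTER_CUBIC))
E
python3 - <<'E'
from h import *
s=read_state();print(s['time'],s['eef_rot'],s['width'])
for n in('top','side'):
    c=campose(n);im,d=camera(n);np.savez(n+'.npz',im=im,d=d);save(n+'0.png',im,1.5)
    P=cloud(d,*c);print(n,c[2],c[1][:,2])
    for l in('socket_face','socket_block','plug_center','plug','offcut','offcut_center','chip_1','the_mould_half','the_pliers'):
        for o in tip_of(l,n)[:4]:
            px=np.array(o['location'])*[512,384]
            z={'socket_face':.05,'chip_1':.05,'plug_center':.031,'offcut_center':.01}.get(l,0)
            print(l,round(o['score'],2),px.round(),rayz(px,z,*c).round(3))
E
```

```text
pics
0.0 [ 1.20579432e-01  9.92703416e-01 -7.25432275e-04 -4.51495148e-05] 0.08690736038503456
top [0.42118319 0.03143975 1.05494171] [ 0.15914264 -0.01556567 -0.98713288]
socket_face 0.96 [248. 196.] [0.581 0.03  0.05 ]
socket_block 0.72 [248. 203.] [0.568 0.028 0.   ]
plug_center 0.88 [158. 212.] [0.531 0.272 0.031]
plug_center 0.83 [152. 252.] [0.424 0.28  0.031]
plug_center 0.79 [122. 232.] [0.475 0.365 0.031]
plug_center 0.63 [183. 249.] [0.433 0.199 0.031]
plug 0.84 [127. 193.] [0.585 0.37  0.   ]
plug 0.73 [152. 248.] [0.434 0.288 0.   ]
plug 0.54 [190. 246.] [0.444 0.185 0.   ]
offcut 0.67 [365. 227.] [ 0.511 -0.303  0.   ]
offcut_center 0.81 [366. 229.] [ 0.504 -0.304  0.01 ]
chip_1 0.59 [253. 194.] [0.585 0.015 0.05 ]
chip_1 0.59 [240. 199.] [0.572 0.049 0.05 ]
chip_1 0.44 [251. 208.] [0.549 0.021 0.05 ]
the_mould_half 0.57 [171. 157.] [0.695 0.254 0.   ]
the_pliers 0.85 [371. 172.] [ 0.67  -0.324  0.   ]
the_pliers 0.24 [162. 212.] [0.536 0.269 0.   ]
side [ 0.28715755 -1.03747954  0.67847222] [ 0.21718872  0.84306863 -0.49200035]
socket_face 0.83 [252. 196.] [0.565 0.012 0.05 ]
socket_block 0.69 [255. 206.] [0.579 0.029 0.   ]
plug_center 0.75 [206. 183.] [0.442 0.186 0.031]
plug_center 0.68 [229. 157.] [0.572 0.388 0.031]
plug_center 0.65 [206. 163.] [0.469 0.355 0.031]
plug_center 0.47 [199. 174.] [0.427 0.265 0.031]
plug 0.65 [229. 176.] [0.543 0.277 0.   ]
plug 0.6 [202. 181.] [0.436 0.269 0.   ]
plug 0.56 [205. 189.] [0.438 0.198 0.   ]
plug 0.56 [324. 269.] [ 0.666 -0.331  0.   ]
offcut 0.79 [261. 274.] [ 0.504 -0.302  0.   ]
offcut_center 0.62 [264. 270.] [ 0.511 -0.298  0.01 ]
chip_1 0.56 [241. 194.] [0.535 0.041 0.05 ]
chip_1 0.53 [249. 190.] [0.569 0.059 0.05 ]
the_mould_half 0.53 [267. 173.] [0.694 0.259 0.   ]
the_pliers 0.85 [324. 269.] [ 0.668 -0.329  0.   ]
```

View pics/top0.png

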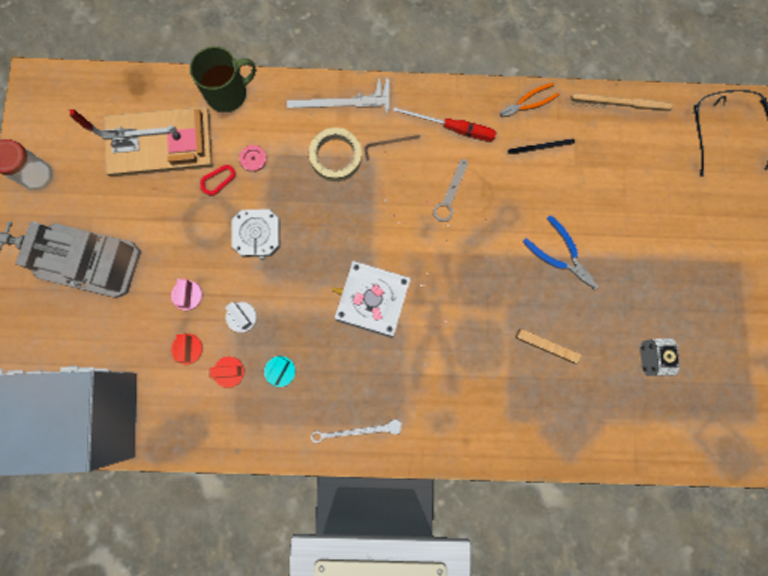

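Run:
```python
from h import *
z=np.load('top.npz');im=z['im']
a=cv2.resize(im[175:275,90:210],None,fx=6,fy=6,interpolation=cv2.INTER_CUBIC);save('plugs.png',a)
a=cv2.resize(im[160:240,200:300],None,fx=7,fy=7,interpolation=cv2.INTER_CUBIC);save('block.png',a)
```

```text
(no output)
```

View pics/plugs.png

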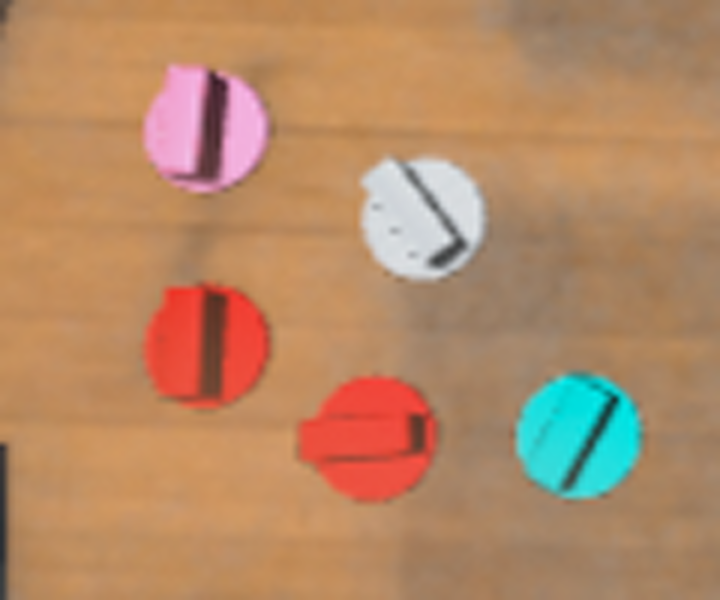

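View pics/block.png

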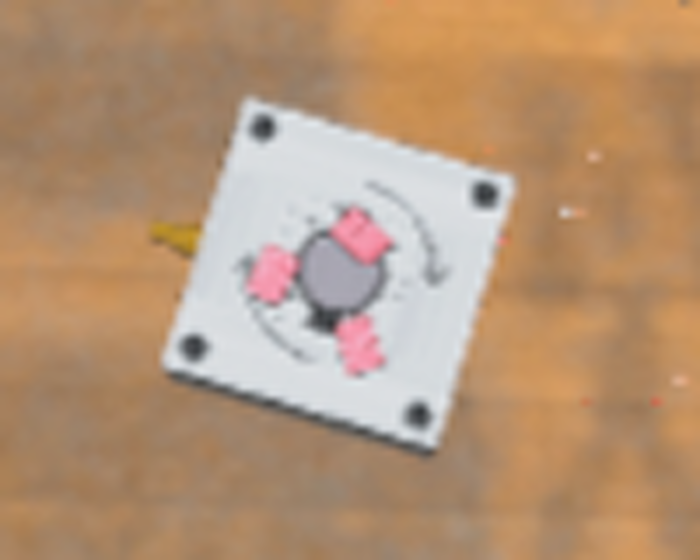

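Top view (1.5x pixels): the block is centred at about (372,298), with its notch axis at roughly -17° and three pink chips around the bore. The offcut is at (548,345); the strip at the back (620,102) is not it. Plug candidates in full-picture pixels:
- pink (124,196)
- silver (160,211)
- red (124,231)
- red (152,248)
- turquoise (186,247)

The close crop shows the silver one is the only aluminium plug, so I choose that. Next I'll measure the poses.

Run:
```python
from h import *
z=np.load('top.npz');d=z['d'];c=campose('top');P=cloud(d,*c)
def rect(name,cx,cy,r,z0,z1):
    m=(np.hypot(P[...,0]-cx,P[...,1]-cy)<r)&(P[...,2]>z0)&(P[...,2]<z1)&(d>0)
    q=P[m][:,:2].astype(np.float32)*1000;b=cv2.minAreaRect(q);print(name,m.sum(),np.round(b[0],1),np.round(b[1],1),round(b[2],1),np.median(P[m][:,2]).round(4))
    return m
rect('block',.581,.03,.085,.04,.065)
rect('chips',.581,.03,.05,.0545,.07)
rect('offcut',.504,-.304,.08,.012,.03)
rect('grip',.531,.272,.05,.045,.075)
rect('flange',.531,.272,.05,.015,.075)
b=(P[...,2]>.1)&(d>0)
n,l,st,ce=cv2.connectedComponentsWithStats(b.astype(np.uint8))
for i in range(1,n):
    if st[i,4]>30:
        q=P[l==i];print(st[i],q.min(0).round(2),q.max(0).round(2))
for i,o in enumerate(outline_of('chip_1','top')):
    m=o['pixels'];q=P[m];print('chip',round(o['score'],2),m.sum(),q.mean(0).round(4))
s=read_state();print(s['time'],s['joint_positions'])
```

```text
block 1606 [574.3  29.1] [109.9 111. ] 75.1 0.0497
chips 92 [571.1  27.7] [73.4 70.2] 16.1 0.0567
offcut 303 [ 499.8 -298.9] [121.2  18.6] 68.0 0.0197
grip 136 [534.8 268.2] [48.3 17.8] 40.3 0.0612
flange 340 [533.8 266.6] [53.2 53.4] 47.1 0.0298
[45 73 14 13 91] [0.85 0.54 0.1 ] [0.87 0.55 0.15]
[   0  244   76   73 5025] [0.27 0.44 0.1 ] [0.44 0.62 0.18]
chip 0.48 41 [0.5874 0.0224 0.0554]
chip 0.4 57 [0.545  0.0216 0.0523]
chip 0.37 38 [0.5704 0.0549 0.056 ]
1.05 [-1.35161677  0.3321884  -0.06470257  1.46011495  0.02159714  1.34987492
 -0.08851406]
```

Request:
drive_tool(
  deltas=[
    [0,0,8,-0.02,-0.015,-0.03,-1],
    [0,0,80,-0.377,-0.275,-0.03,-1],
    [0,0,80,-0.377,-0.275,-0.03,-1],
    [0,0,80,-0.377,-0.275,-0.03,-1],
    [0,0,80,-0.377,-0.275,-0.03,-1],
    [0,0,80,-0.377,-0.275,-0.03,-1],
    [0,0,80,-0.377,-0.275,-0.03,-1],
    [0,0,80,-0.377,-0.275,-0.03,-1],
    [0,0,80,-0.377,-0.275,-0.03,-1],
    [0,0,80,-0.377,-0.275,-0.03,-1],
    [0,0,80,-0.377,-0.275,-0.03,-1],
  ],
)

```text
time: 2.15
ee_pos: [0.4534, 0.2439, 0.267]
eef_rot: [0.734, 0.679, 0.0, 0.001]
ft_force: [-0.3, 1.0, -0.4]
width: 0.0868
```

```bash
cat >> h.py <<'E'
def D(x,y,z,yaw):
    "yaw: world angle (deg) of tool y"
    s=read_state();R=Ro.from_quat(s['eef_rot']).as_matrix();a=np.deg2rad(yaw)
    ty=np.array([np.cos(a),np.sin(a),0]);tz=np.array([0,0,-1.]);T=np.c_[np.cross(ty,tz),ty,tz]
    print('D',Ro.from_matrix(R.T@T).as_rotvec(degrees=True).round(2),(R.T@(np.array([x,y,z])-s['ee_pos'])).round(4))
E
python3 - <<'E'
from h import *
s=read_state();print(s['time'],s['ee_pos'],s['joint_positions'],s['ft_force'])
D(.4885,-.327,.16,-22)
E
```

```text
2.15 [0.45341808 0.24392469 0.2669823 ] [-0.9331734   0.06214572  0.36833465  1.72171081 -0.02118316  1.36093799
 -0.63937337] [-0.2597817   1.02508532 -0.39316535]
D [ 0.11  0.02 17.51] [-0.5664  0.0794  0.1075]
```

Request:
drive_tool(
  deltas=[
    [0,0,17.5,-0.566,0.079,0.107,-1],
    [0,0,17.5,-0.566,0.079,0.107,-1],
    [0,0,17.5,-0.566,0.079,0.107,-1],
    [0,0,17.5,-0.566,0.079,0.107,-1],
    [0,0,17.5,-0.566,0.079,0.107,-1],
    [0,0,17.5,-0.566,0.079,0.107,-1],
    [0,0,17.5,-0.566,0.079,0.107,-1],
    [0,0,17.5,-0.566,0.079,0.107,-1],
    [0,0,17.5,-0.566,0.079,0.107,-1],
    [0,0,17.5,-0.566,0.079,0.107,-1],
    [0,0,17.5,-0.566,0.079,0.107,-1],
    [0,0,17.5,-0.566,0.079,0.107,-1],
  ],
)

```text
time: 3.35
ee_pos: [0.49, -0.3235, 0.1587]
eef_rot: [0.826, 0.563, -0.001, 0.0]
ft_force: [-0.7, 0.5, 1.2]
width: 0.0871
```

```bash
cat >> h.py <<'E'
def rect(P,d,name,cx,cy,r,z0,z1):
    m=(np.hypot(P[...,0]-cx,P[...,1]-cy)<r)&(P[...,2]>z0)&(P[...,2]<z1)&(d>0)
    if m.sum()<10: print(name,'few');return
    b=cv2.minAreaRect(P[m][:,:2].astype(np.float32)*1000);print(name,m.sum(),np.round(b[0],1),np.round(b[1],1),round(b[2],1),np.median(P[m][:,2]).round(4))
E
python3 - <<'E'
from h import *
s=read_state();print(s['time'],s['ee_pos'],s['joint_positions'])
c=campose('wrist');im,d=camera('wrist');save('w1.png',im,1.3);P=cloud(d,*c)
rect(P,d,'offcut',.5,-.299,.08,.013,.03)
m=(np.hypot(P[...,0]-.5,P[...,1]+.299)<.08)&(P[...,2]>.013)&(P[...,2]<.03)
v,u=np.where(m);print(u.min(),u.max(),v.min(),v.max())
D(.4885,-.327,.026,-22)
E
```

```text
3.35 [ 0.49003882 -0.32345485  0.15874264] [-0.17380519  0.39586015  0.85173701  1.70145863 -0.31660657  1.18946027
  0.38533614]
offcut 2039 [ 500.4 -298.6] [119.3  17.4] 68.1 0.0204
250 267 95 211
D [-0.02  0.2   0.38] [ 0.0006 -0.0003  0.1322]
```

View pics/w1.png

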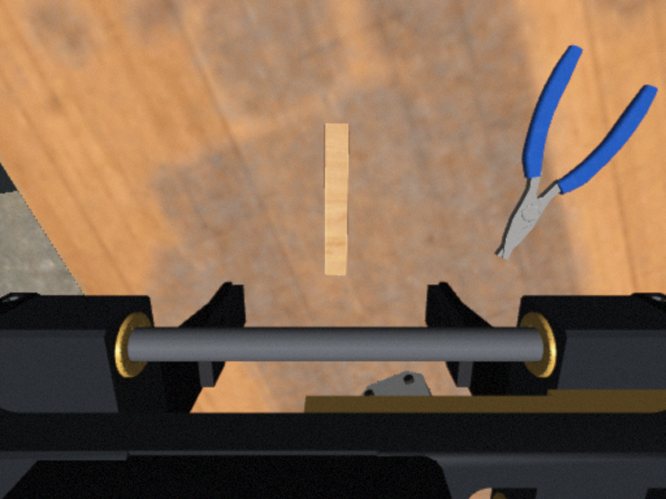

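The offcut is centred at (337,200) in the wrist picture and matches the top-view fit. I'll descend and grip.

Request:
drive_tool(
  deltas=[
    [0,0,0,0,0,0.04,-0.4],
    [0,0,0,0,0,0.08,-0.4],
    [0,0,0,0,0,0.11,-0.4],
    [0,0,0,0,0,0.132,-0.4],
    [0,0,0,0,0,0.132,-0.4],
    [0,0,0,0,0,0.132,1],
    [0,0,0,0,0,0.132,1],
    [0,0,0,0,0,0.132,1],
    [0,0,0,0,0,0.132,1],
    [0,0,0,0,0,0.132,1],
    [0,0,0,0,0,0.132,1],
  ],
  squeeze=50,
)

```text
time: 4.5
ee_pos: [0.4907, -0.3204, 0.0277]
eef_rot: [0.826, 0.564, 0.0, 0.0]
ft_force: [-0.0, -0.6, 0.3]
width: 0.021
```

Run:
```python
from h import *
s=read_state();print(s['time'],s['ee_pos'],s['width'],s['ft_force'],s['joint_positions'])
```

```text
4.5 [ 0.49074962 -0.32040141  0.02774153] 0.02101744443989175 [-0.04008284 -0.55740641  0.33928088] [-0.09073644  0.55812829  0.7485424   1.80545831 -0.45647091  0.95849019
  0.47898752]
```

Request:
drive_tool(
  deltas=[
    [0,0,0,0,0,0.002,1],
    [0,0,0,0,0,0.002,1],
    [0,0,0,0,0,0.002,1],
    [0,0,0,0,0,0.002,1],
    [0,0,0,0,0,0.002,1],
    [0,0,0,0,0,-0.03,1],
    [0,0,0,0,0,-0.07,1],
    [0,0,0,0,0,-0.11,1],
    [0,0,0,0,0,-0.11,1],
  ],
  squeeze=50,
)

```text
time: 5.4
ee_pos: [0.4926, -0.3223, 0.1424]
eef_rot: [0.826, 0.564, 0.002, 0.003]
ft_force: [0.8, -1.0, -1.5]
width: 0.0171
```

Run:
```python
from h import *
s=read_state();print(s['time'],s['ee_pos'],s['width'],s['ft_force'])
ex=np.array([np.cos(np.deg2rad(-15)),np.sin(np.deg2rad(-15))]);ey=np.array([-ex[1],ex[0]])
c=np.array([.5743,.0291])
for x,y,z in((.09,-.042,.1),(.09,-.042,.077),(-.09,-.042,.077)):
    t=c+x*ex+y*ey;print(t);D(*t,z,-15)
c=campose('wrist');im,d=camera('wrist');save('w2.png',im,1.3);P=cloud(d,*c)
cc=campose('side');im,d=camera('side');P=cloud(d,*cc)
rect(P,d,'off side',.495,-.31,.1,.07,.2);a=cv2.resize(im[180:300,190:350],None,fx=5,fy=5);save('s2.png',a)
```

```text
5.4 [ 0.49257275 -0.32230089  0.14241785] 0.01712222403824652 [ 0.7855354  -1.03805428 -1.51775558]
[ 0.65036292 -0.0347626 ]
D [ 0.43  0.03 -6.38] [0.3253 0.0418 0.0427]
[ 0.65036292 -0.0347626 ]
D [ 0.43  0.03 -6.38] [0.3253 0.0416 0.0657]
[0.47649628 0.01182483]
D [ 0.43  0.03 -6.38] [ 0.3053 -0.1373  0.0644]
off side 478 [ 500.3 -302.6] [119.4 171.6] 68.0 0.133
```

View pics/s2.png

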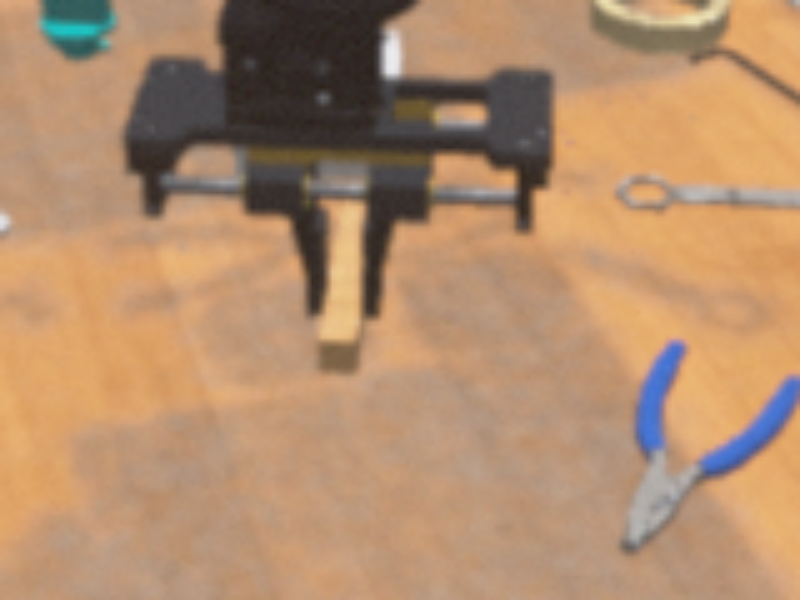

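Request:
drive_tool(
  deltas=[
    [0,0,-6.4,0.04,0.002,0,1],
    [0,0,-6.4,0.08,0.003,0,1],
    [0,0,-6.4,0.12,0.004,0,1],
    [0,0,-6.4,0.16,0.006,0,1],
    [0,0,-6.4,0.2,0.008,0,1],
    [0,0,-6.4,0.24,0.009,0,1],
    [0,0,-6.4,0.28,0.01,0,1],
    [0,0,-6.4,0.31,0.012,0.01,1],
    [0,0,-6.4,0.322,0.012,0.02,1],
    [0,0,-6.4,0.322,0.012,0.03,1],
    [0,0,-6.4,0.322,0.012,0.03,1],
    [0,0,-6.4,0.322,0.012,0.03,1],
  ],
)

```text
time: 6.7
ee_pos: [0.6181, -0.0274, 0.1071]
eef_rot: [0.794, 0.608, -0.001, 0.0]
ft_force: [0.0, -0.6, -1.2]
width: 0.0167
```

```bash
cat >> h.py <<'E'
ex=np.array([np.cos(np.deg2rad(-15)),np.sin(np.deg2rad(-15))]);ey=np.array([-ex[1],ex[0]]);bc=np.array([.5743,.0291])
def blk(p): p=np.asarray(p)[...,:2]-bc;return np.stack([p@ex,p@ey],-1)
E
python3 - <<'E'
from h import *
s=read_state();print(s['time'],s['ee_pos'],s['ft_force'],blk(s['ee_pos']))
D(*(bc+.06*ex-.042*ey),.0775,-15)
c=campose('wrist');im,d=camera('wrist');P=cloud(d,*c);save('w3.png',im,1.3)
b=blk(P);z=P[...,2]
m=(abs(b[...,0]-.06)<.015)&(b[...,1]>-.03)&(b[...,1]<.08)&(z>.08)&(d>0);print(m.sum())
q=b[m];print('tilt mm/m',np.polyfit(q[:,1],z[m],1),'off y range',q.min(0),q.max(0))
m=(abs(b[...,0])<.053)&(abs(b[...,1])<.053)&(z>.053)&(z<.065)&(d>0)
n,l,st,ce=cv2.connectedComponentsWithStats(m.astype(np.uint8))
for i in range(1,n):
    if st[i,4]>40:q=b[l==i];print('chip',st[i,4],q.min(0).round(4),q.max(0).round(4),z[l==i].max().round(4))
m=(abs(b[...,0])<.08)&(abs(b[...,1])<.08)&(abs(z-.05)<.002)&(d>0)
bb=cv2.minAreaRect(P[m][:,:2].astype(np.float32)*1000);print('block',bb,np.median(z[m]))
E
```

```text
6.7 [ 0.61813772 -0.02739622  0.10713676] [ 0.00602995 -0.60145075 -1.22517868] [ 0.05696628 -0.04322512]
D [-0.05  0.07 -0.13] [0.0013 0.0031 0.0296]
18513
tilt mm/m [-2.13022314  0.15467108] off y range [ 0.04500206 -0.02999922] [0.07499772 0.0404003 ]
chip 625 [-0.0202  0.017 ] [0.0012 0.0325] 0.0603
chip 554 [ 0.0047 -0.0142] [0.0248 0.0082] 0.0599
chip 545 [-0.0376 -0.0258] [-0.014 -0.004] 0.0606
block ((573.906494140625, 29.32654571533203), (110.20752716064453, 109.76399230957031), 74.78292083740234) 0.050400692594490426
```

Request:
drive_tool(
  deltas=[
    [0,0,0,0,0.003,0.01,1],
    [0,0,0,0,0.003,0.02,1],
    [0,0,0,0,0.003,0.027,1],
    [0,0,0,0,0.003,0.029,1],
    [0,0,0,0,0.003,0.029,1],
  ],
)

```text
time: 7.25
ee_pos: [0.6217, -0.0258, 0.0782]
eef_rot: [0.793, 0.609, -0.0, -0.0]
ft_force: [0.2, -0.4, -1.9]
width: 0.0172
```

Run:
```python
from h import *
s=read_state();print(s['time'],s['ee_pos'],s['ft_force'],blk(s['ee_pos']))
D(*(bc-.085*ex-.042*ey),.0775,-15)
c=campose('wrist');im,d=camera('wrist');P=cloud(d,*c);save('w4.png',im,1.3)
b=blk(P);z=P[...,2];x0=blk(s['ee_pos'])[0]
m=(abs(b[...,0]-x0)<.006)&(b[...,1]>-.02)&(b[...,1]<.08)&(z>.06)&(z<.085)&(d>0);print(m.sum())
q=b[m];print('tilt',np.polyfit(q[:,1],z[m],1),'y',q[:,1].min(),q[:,1].max(),np.median(z[m]))
```

```text
7.25 [ 0.62168746 -0.02577917  0.07815766] [ 0.16985962 -0.38747424 -1.92363724] [ 0.05997654 -0.04074443]
D [-0.04  0.01  0.04] [-0.0012 -0.145   0.0007]
2485
tilt [-0.00581863  0.07096161] y -0.019965152760861787 0.042901235558384716 0.070894641635624
```

Request:
drive_tool(
  deltas=[
    [0,0,0,0,-0.012,0,1],
    [0,0,0,0,-0.024,0,1],
    [0,0,0,0,-0.036,0,1],
    [0,0,0,0,-0.048,0,1],
    [0,0,0,0,-0.06,0,1],
    [0,0,0,0,-0.072,0,1],
    [0,0,0,0,-0.084,0,1],
    [0,0,0,0,-0.096,0,1],
    [0,0,0,0,-0.108,0,1],
    [0,0,0,0,-0.12,0,1],
    [0,0,0,0,-0.132,0,1],
    [0,0,0,0,-0.145,0,1],
  ],
)

```text
time: 8.5
ee_pos: [0.481, 0.0119, 0.0786]
eef_rot: [0.793, 0.609, 0.0, -0.0]
ft_force: [-0.5, 0.4, -1.5]
width: 0.0169
```

Run:
```python
from h import *
s=read_state();print(s['time'],s['ee_pos'],s['ft_force'],s['torque'],blk(s['ee_pos']),s['width'])
im,d=camera('top');a=cv2.resize(im[150:280,190:310],None,fx=5,fy=5);save('t3.png',a)
```

```text
8.5 [0.48101963 0.0119392  0.07857089] [-0.46282592  0.36193726 -1.54345957] [-0.14422536  0.10618505  0.02246328] [-0.08566038 -0.0407188 ] 0.016919430955407176
```

Request:
drive_tool(
  deltas=[
    [0,0,0,0,-0.005,-0.03,1],
    [0,0,6.9,-0.03,0,-0.06,1],
    [0,0,6.9,-0.08,0,-0.06,1],
    [0,0,6.9,-0.13,0.01,-0.06,1],
    [0,0,6.9,-0.18,0.03,-0.05,1],
    [0,0,6.9,-0.23,0.05,-0.03,1],
    [0,0,6.9,-0.28,0.06,-0.01,1],
    [0,0,6.9,-0.31,0.08,0,1],
    [0,0,6.9,-0.322,0.093,0.01,1],
    [0,0,6.9,-0.322,0.093,0.01,1],
    [0,0,6.9,-0.322,0.093,0.01,1],
  ],
)

```text
time: 9.65
ee_pos: [0.4881, -0.3234, 0.0682]
eef_rot: [0.829, 0.56, -0.0, -0.0]
ft_force: [0.2, -0.3, -1.7]
width: 0.0167
```

Run:
```python
from h import *
s=read_state();print(s['time'],s['ee_pos'],s['ft_force'],s['width'])
D(.4915,-.3218,.027,-22)
im,d=camera('top');a=cv2.resize(im[150:280,190:310],None,fx=5,fy=5);save('t4.png',a)
P=cloud(d,*campose('top'));b=blk(P);z=P[...,2]
m=(abs(b[...,0])<.05)&(abs(b[...,1])<.05)&(d>0);print('face z',np.percentile(z[m],[0,5,50,95,100]))
for o in tip_of('chip_1','top'): 
    px=np.array(o['location'])*[512,384];p=rayz(px,0,*campose('top'));print(o['score'],px,p,blk(p))
```

```text
9.65 [ 0.48813792 -0.32339111  0.06821715] [ 0.17924604 -0.30537322 -1.7324    ] 0.01668476488667766
D [-0.06  0.02  0.1 ] [0.0027 0.0026 0.0412]
face z [-4.72275720e-05  4.52331854e-02  4.94328754e-02  5.22677073e-02
  5.45237379e-02]
0.61 [254.208  232.3968] [0.48628962 0.00794373 0.        ] [-0.07953585 -0.04321415]
0.55 [242.176  228.5952] [0.49585221 0.04193744 0.        ] [-0.07909732 -0.00790376]
0.44 [230.912  228.5184] [0.49508233 0.07343918 0.        ] [-0.08799422  0.02232531]
0.21 [376.5248 174.6048] [ 0.6635176  -0.34023314  0.        ] [ 0.18176804 -0.33365721]
```

View pics/t4.png

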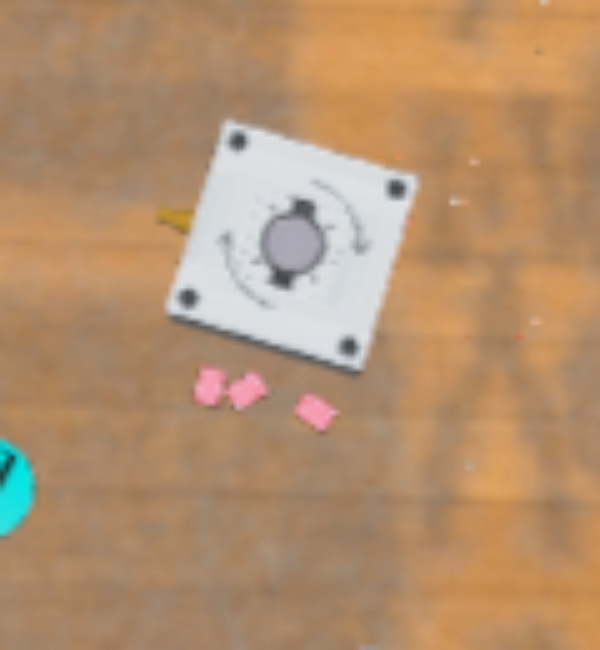

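The face is clear and all three chips lie on the bench, at (210,387), (247,391) and (316,411) in the crop. I'll lay the offcut down.

Request:
drive_tool(
  deltas=[
    [0,0,0,0.001,0.001,0.02,1],
    [0,0,0,0.002,0.002,0.032,1],
    [0,0,0,0.002,0.002,0.039,1],
    [0,0,0,0.002,0.002,0.0415,1],
    [0,0,0,0.002,0.002,0.0415,1],
    [0,0,0,0.002,0.002,0.0415,-0.5],
    [0,0,0,0.002,0.002,0.0415,-0.5],
    [0,0,0,0.002,0.002,0.0415,-0.5],
    [0,0,0,0.002,0.002,0.0415,-0.5],
    [0,0,0,0.002,0.002,0.02,-0.5],
    [0,0,0,0.002,0.002,-0.03,-0.5],
    [0,0,0,0.002,0.002,-0.08,-0.5],
  ],
)

```text
time: 10.95
ee_pos: [0.4904, -0.3221, 0.1495]
eef_rot: [0.828, 0.56, -0.001, -0.001]
ft_force: [1.2, -0.0, 0.8]
width: 0.062
```

Run:
```python
from h import *
s=read_state();print(s['time'],s['ee_pos'],s['ft_force'],s['width'],s['joint_positions'])
D(.48,.20,.19,60)
D(.5345,.2675,.19,130)
```

```text
10.95 [ 0.49043167 -0.32213268  0.1494538 ] [ 1.21015433 -0.02409168  0.78835167] 0.06202152910587779 [-0.23036769  0.43748107  0.93367641  1.71315264 -0.37534666  1.18476913
  0.42136725]
D [-1.100e-01 -6.000e-02 -8.188e+01] [ 0.4806 -0.2044 -0.0404]
D [-7.0000e-02 -1.4000e-01 -1.5188e+02] [ 0.5636 -0.179  -0.0405]
```

Request:
drive_tool(
  deltas=[
    [0,0,-82,0.48,-0.204,-0.04,-0.5],
    [0,0,-82,0.48,-0.204,-0.04,-0.5],
    [0,0,-82,0.48,-0.204,-0.04,-0.5],
    [0,0,-82,0.48,-0.204,-0.04,-0.5],
    [0,0,-82,0.48,-0.204,-0.04,-0.5],
    [0,0,-82,0.48,-0.204,-0.04,-0.5],
    [0,0,-82,0.48,-0.204,-0.04,-0.5],
    [0,0,-82,0.48,-0.204,-0.04,-0.5],
    [0,0,-82,0.48,-0.204,-0.04,-0.5],
    [0,0,-82,0.48,-0.204,-0.04,-0.5],
    [0,0,-82,0.48,-0.204,-0.04,-0.5],
    [0,0,-82,0.48,-0.204,-0.04,-0.5],
  ],
)

```text
time: 12.15
ee_pos: [0.4798, 0.2032, 0.1885]
eef_rot: [0.255, 0.967, 0.0, -0.0]
ft_force: [0.3, -1.0, -1.4]
width: 0.0649
```

Run:
```python
from h import *
s=read_state();print(s['time'],s['ee_pos'],s['width'],s['joint_positions'])
D(.5345,.2675,.16,130)
```

```text
12.15 [0.47979297 0.20320514 0.18852969] 0.06489117186421313 [-0.96569549  0.13674051  0.52229391  1.82432399 -0.07360086  1.19916798
  0.63478319]
D [ 4.000e-02  1.000e-02 -6.953e+01] [-0.0159  0.0829  0.0286]
```

Request:
drive_tool(
  deltas=[
    [0,0,-8,-0.008,0.04,0.01,-0.5],
    [0,0,-69.5,-0.016,0.083,0.028,-0.5],
    [0,0,-69.5,-0.016,0.083,0.028,-0.5],
    [0,0,-69.5,-0.016,0.083,0.028,-0.5],
    [0,0,-69.5,-0.016,0.083,0.028,-0.5],
    [0,0,-69.5,-0.016,0.083,0.028,-0.5],
    [0,0,-69.5,-0.016,0.083,0.028,-0.5],
    [0,0,-69.5,-0.016,0.083,0.028,-0.5],
    [0,0,-69.5,-0.016,0.083,0.028,-0.5],
    [0,0,-69.5,-0.016,0.083,0.028,-0.5],
    [0,0,-69.5,-0.016,0.083,0.028,-0.5],
  ],
)

```text
time: 13.25
ee_pos: [0.5359, 0.2627, 0.1605]
eef_rot: [-0.337, 0.941, -0.0, -0.0]
ft_force: [0.1, 0.7, 0.4]
width: 0.0652
```

Run:
```python
from h import *
s=read_state();print(s['time'],s['ee_pos'],s['width'],s['joint_positions'])
c=campose('wrist');im,d=camera('wrist');P=cloud(d,*c);save('w5.png',im,1.3)
rect(P,d,'grip',.5345,.2675,.04,.055,.068)
rect(P,d,'flange',.5345,.2675,.04,.022,.034)
for r in(.02,.026):
  pass
D(.5345,.2675,.046,130)
```

```text
13.25 [0.53586795 0.26268772 0.1605264 ] 0.06519025008125105 [-0.80759838  0.32797012  0.3366683   1.65391323 -0.11525822  1.17931974
  1.81516621]
grip 1001 [535.1 268.5] [47.9 17.7] 40.1 0.0622
flange 1303 [533.9 267.9] [52.4 55.4] 42.9 0.0283
D [-0.    0.   -0.53] [-0.0019  0.0044  0.1146]
```

View pics/w5.png

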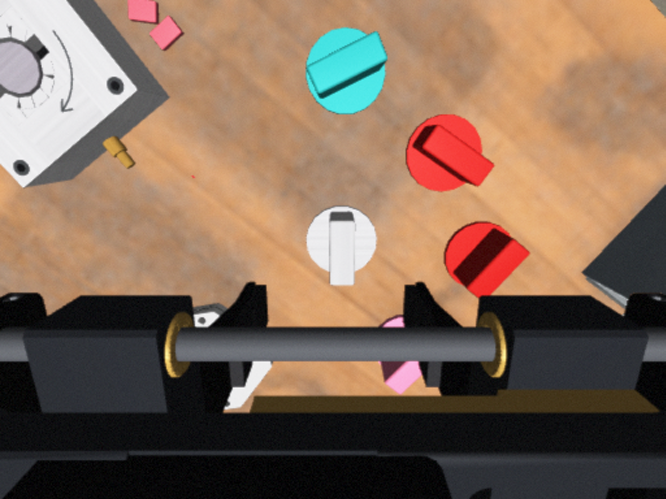

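The silver plug is at (342,240) in the wrist picture with its grip aligned to the fingers, and the pink plug sits near the right finger at (405,350). I'll descend part-way and correct.

Request:
drive_tool(
  deltas=[
    [0,0,0,-0.003,0.005,0.03,-0.5],
    [0,0,0,-0.003,0.005,0.065,-0.5],
    [0,0,0,-0.003,0.005,0.065,-0.5],
    [0,0,0,-0.003,0.005,0.065,-0.5],
  ],
)

```text
time: 13.7
ee_pos: [0.5348, 0.2687, 0.096]
eef_rot: [-0.339, 0.941, -0.0, -0.0]
ft_force: [-0.3, 0.4, -0.8]
width: 0.0651
```

Run:
```python
from h import *
s=read_state();print(s['time'],s['ee_pos'],s['joint_vel'].round(3) if hasattr(s['joint_vel'],'round') else s['joint_vel'])
c=campose('wrist');im,d=camera('wrist');P=cloud(d,*c)
rect(P,d,'grip',.5345,.2675,.04,.055,.068)
D(.535,.2683,.046,130)
```

```text
13.7 [0.53484333 0.26869781 0.09596463] [ 0.    -0.028  0.007 -0.031  0.     0.001  0.006]
grip 1683 [534.7 268.3] [47.3 17.6] 40.0 0.0622
D [-0.02  0.08 -0.41] [ 0.001  -0.0002  0.051 ]
```

Request:
drive_tool(
  deltas=[
    [0,0,0,0.001,0,0.02,-0.5],
    [0,0,0,0.001,0,0.04,-0.5],
    [0,0,0,0.001,0,0.05,-0.5],
    [0,0,0,0.001,0,0.05,1],
    [0,0,0,0.001,0,0.05,1],
    [0,0,0,0.001,0,0.05,1],
    [0,0,0,0.001,0,0.05,1],
    [0,0,0,0.001,0,0.05,1],
    [0,0,0,0.001,0,0.05,1],
    [0,0,0,0.001,0,0.05,1],
    [0,0,0,0.001,0,0.05,1],
  ],
  squeeze=55,
)

```text
time: 14.85
ee_pos: [0.5341, 0.2683, 0.0456]
eef_rot: [-0.339, 0.941, 0.0, 0.0]
ft_force: [0.6, -0.3, 0.8]
width: 0.0179
```

Run:
```python
from h import *
s=read_state();print(s['time'],s['ee_pos'],s['width'],s['ft_force'],s['eef_rot'])
D(.5741,.0292,.16,75)
```

```text
14.85 [0.53413832 0.26829945 0.04560376] 0.01791402777297702 [ 0.5888489  -0.28178381  0.76370944] [-3.39100835e-01  9.40750031e-01  1.97814465e-05  4.91559824e-05]
D [0.000e+00 1.000e-02 5.464e+01] [ 0.1218 -0.2096 -0.1144]
```

Request:
drive_tool(
  deltas=[
    [0,0,0,0,0,-0.03,1],
    [0,0,0,0,0,-0.07,1],
    [0,0,8,0.01,-0.03,-0.085,1],
    [0,0,16,0.03,-0.06,-0.085,1],
    [0,0,24,0.06,-0.1,-0.085,1],
    [0,0,32,0.085,-0.14,-0.085,1],
    [0,0,40,0.105,-0.175,-0.085,1],
    [0,0,48,0.118,-0.2,-0.085,1],
    [0,0,54.7,0.122,-0.21,-0.085,1],
    [0,0,54.7,0.122,-0.21,-0.085,1],
    [0,0,54.7,0.122,-0.21,-0.085,1],
  ],
)

```text
time: 15.95
ee_pos: [0.5738, 0.0296, 0.1302]
eef_rot: [0.129, 0.992, 0.0, -0.0]
ft_force: [-1.6, 0.2, -2.3]
width: 0.0175
```

Run:
```python
from h import *
s=read_state();print(s['time'],s['ee_pos'],s['width'],s['ft_force'],s['joint_positions'])
c=campose('wrist');im,d=camera('wrist');save('w6.png',im,1.3);P=cloud(d,*c);z=P[...,2]
# block edges & shutter as wrist sees
m=(abs(blk(P))<.09).all(-1)&(abs(z-.05)<.003)&(d>0);print(m.sum(),cv2.minAreaRect(P[m][:,:2].astype(np.float32)*1000))
rect(P,d,'gripTop',*s['ee_pos'][:2],.04,s['ee_pos'][2]+.01,s['ee_pos'][2]+.022)
rect(P,d,'flange',*s['ee_pos'][:2],.04,s['ee_pos'][2]-.026,s['ee_pos'][2]-.014)
D(.5741,.0292,.118,74.9)
```

```text
15.95 [0.57382118 0.02964156 0.130191  ] 0.017504327265590112 [-1.56730567  0.20826195 -2.33666402] [-0.62321258  0.33942336  0.59371542  1.75485819 -0.2096708   1.11161438
  1.34984522]
9299 ((559.712890625, 33.44496154785156), (110.24541473388672, 79.750732421875), 75.00003051757812)
gripTop 2479 [573.7  33.9] [49.7 37.8] 4.3 0.1467
flange 1578 [563.8  33. ] [54.5 34.3] 75.0 0.1129
D [ 0.02 -0.04  0.33] [-0.0005 -0.0009  0.0122]
```

View pics/w6.png

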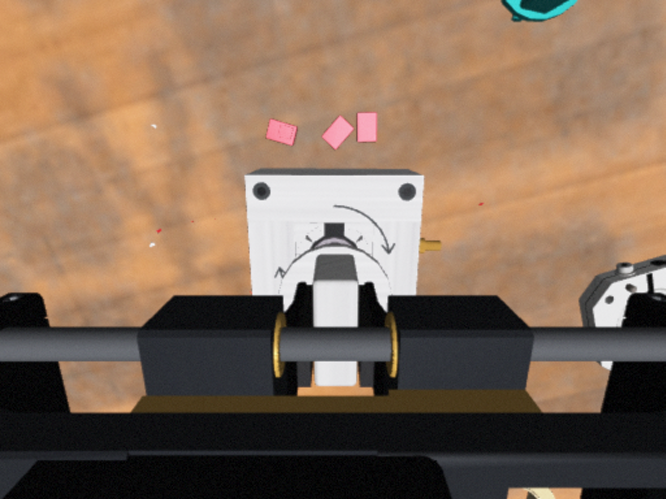

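Request:
drive_tool(
  deltas=[
    [0,0,0.3,-0.0005,-0.0006,0.015,1],
    [0,0,0.3,-0.0005,-0.0006,0.027,1],
    [0,0,0.3,-0.0005,-0.0006,0.031,1],
    [0,0,0.3,-0.0005,-0.0006,0.031,1],
    [0,0,0.3,-0.0005,-0.0006,0.031,1],
  ],
  squeeze=60,
)

```text
time: 16.5
ee_pos: [0.5745, 0.0281, 0.0995]
eef_rot: [0.133, 0.991, -0.0, -0.0]
ft_force: [0.3, 0.3, -1.4]
width: 0.0175
```

Run:
```python
from h import *
s=read_state();print(s['time'],s['ee_pos'],s['width'],s['ft_force'])
D(.5742,.0293,.0736,74.9)
```

```text
16.5 [0.57452444 0.02807576 0.0995147 ] 0.01745189689400254 [ 0.34295072  0.31694031 -1.39803821]
D [-0.01 -0.   -0.24] [0.0006 0.0011 0.0259]
```

Request:
drive_tool(
  deltas=[
    [0,0,0,0.0004,0.0006,0.003,1],
    [0,0,0,0.0004,0.0006,0.006,1],
    [0,0,0,0.0004,0.0006,0.009,1],
    [0,0,0,0.0004,0.0006,0.012,1],
    [0,0,0,0.0004,0.0006,0.012,1],
  ],
)

```text
time: 17.0
ee_pos: [0.5744, 0.0289, 0.0874]
eef_rot: [0.134, 0.991, 0.0, 0.0]
ft_force: [1.0, 0.4, 0.9]
width: 0.0174
```

Request:
drive_tool(
  deltas=[
    [0,0,0,0,0,0.004,1],
    [0,0,0,0,0,0.008,1],
    [0,0,0,0,0,0.011,1],
    [0,0,0,0,0,0.0135,1],
    [0,0,0,0,0,0.0145,1],
    [0,0,0,0,0,0.0145,1],
  ],
)

```text
time: 17.6
ee_pos: [0.5745, 0.0288, 0.0736]
eef_rot: [0.134, 0.991, 0.0, 0.0]
ft_force: [-2.4, 0.6, 9.2]
width: 0.0179
```

Run:
```python
from h import *
for i in range(3):
    s=read_state();print(s['time'],s['ee_pos'],s['width'],s['ft_force'],s['torque'],s['eef_rot']); camera('wrist')
```

```text
17.6 [0.57452647 0.02883103 0.07360197] 0.017888856041315862 [-2.44565398  0.59734342  9.15348779] [0.28285511 0.28480723 0.03597983] [1.33635094e-01 9.91030534e-01 3.16491251e-04 2.03801937e-04]
17.65 [0.57453291 0.02879345 0.07360554] 0.017848970250531025 [-1.80659665  0.59779622  8.06473723] [0.26838429 0.22353129 0.0487453 ] [1.33641868e-01 9.91029618e-01 2.95831710e-04 2.45090494e-04]
17.7 [0.57452938 0.02876854 0.07359756] 0.017610748223277305 [-1.42196774  0.5852706   8.84940116] [0.29390641 0.18686887 0.00079793] [1.33627291e-01 9.91031590e-01 2.69584880e-04 2.47602268e-04]
```

Request:
drive_tool(
  deltas=[
    [0,0,7,0,0,0.0005,1],
    [0,0,14,0,0,0.0005,1],
    [0,0,21,0,0,0.0005,1],
    [0,0,28,0,0,0.0005,1],
    [0,0,35,0,0,0.0005,1],
    [0,0,42,0,0,0.0005,1],
    [0,0,42,0,0,0.0005,1],
  ],
)

```text
time: 18.45
ee_pos: [0.5746, 0.0289, 0.0736]
eef_rot: [0.482, 0.876, 0.0, 0.0]
ft_force: [-3.6, 0.1, 14.8]
width: 0.0179
```

Run:
```python
from h import *
s=read_state();print(s['time'],s['ee_pos'],s['width'],s['ft_force'],s['torque'],s['joint_positions']);D(.5745,.0288,.0731,74.9-82)
```

```text
18.45 [0.57464332 0.02892964 0.07358821] 0.01791452208391523 [-3.61380866  0.10937042 14.75763173] [0.14529655 0.71130881 0.06577977] [-0.71391513  0.44760355  0.72153725  1.80617319 -0.3437548   1.01605409
  0.70853503]
D [ 5.000e-02 -3.000e-02  3.952e+01] [-0.     -0.0002  0.0005]
```

Request:
drive_tool(
  deltas=[
    [0,0,7,0,0,0,1],
    [0,0,14,0,0,0,1],
    [0,0,21,0,0,0,1],
    [0,0,28,0,0,0,1],
    [0,0,34,0,0,0,1],
    [0,0,38,0,0,0,1],
    [0,0,40,0,0,0,1],
    [0,0,40,0,0,0,1],
  ],
)

```text
time: 19.25
ee_pos: [0.5748, 0.029, 0.0736]
eef_rot: [0.751, 0.66, 0.001, 0.0]
ft_force: [-3.7, 2.1, 14.0]
width: 0.0176
```

Run:
```python
from h import *
for i in range(3):
    s=read_state();print(s['time'],s['ee_pos'],s['width'],s['ft_force'],s['torque']);camera('wrist')
D(.5745,.0288,.0736,74.9-82)
```

```text
19.25 [0.57481475 0.0289918  0.07358319] 0.01755880696636373 [-3.74246458  2.06392029 14.00117565] [0.1430303  0.64259047 0.18470469]
19.3 [0.57480367 0.02895753 0.07356982] 0.017475335094758113 [-3.41538999  1.99434586 14.44425768] [0.11441471 0.57397408 0.21959498]
19.35 [0.57480311 0.02896817 0.07357727] 0.01754625210109677 [-2.24512308  1.55141611 13.58294029] [0.12981668 0.57514216 0.18465956]
D [ 0.05 -0.05 -0.23] [-0.0002 -0.0003 -0.    ]
```

Request:
drive_tool(
  deltas=[
    [0,0,2,0,0,0,1],
    [0,0,4,0,0,0,1],
    [0,0,4,0,0,0,1],
    [0,0,4,0,0,0,1],
  ],
)

```text
time: 19.8
ee_pos: [0.5748, 0.029, 0.0736]
eef_rot: [0.773, 0.634, 0.0, 0.0]
ft_force: [-3.2, 0.3, 14.1]
width: 0.0176
```

Run:
```python
from h import *
for i in range(3):
    s=read_state();print(s['time'],s['ee_pos'],s['width'],s['ft_force'],s['torque']);camera('top')
D(.5745,.0288,.0736,74.9-82)
```

```text
19.8 [0.57478968 0.02895038 0.07356666] 0.01756120931646461 [-3.24950178  0.30464469 14.10302251] [0.0251885  0.6342386  0.76529002]
19.85 [0.57479664 0.02897767 0.07356957] 0.017359433442876746 [-2.88805466  1.94194742 13.92641566] [0.07938625 0.60133715 0.73827912]
19.9 [0.57480446 0.02896028 0.07356503] 0.017325036515405713 [-3.07762325  0.82309563 13.24048855] [0.03550096 0.64997732 0.73943648]
D [ 0.05 -0.04 -4.17] [-0.0002 -0.0003 -0.    ]
```

Request:
drive_tool(
  deltas=[
    [0,0,0,0,0,0,1],
    [0,0,0,0,0,0,1],
    [0,0,0,0,0,0,1],
    [0,0,0,0,0,0,1],
    [0,0,0,0,0,0,1],
    [0,0,0,0,0,0,1],
    [0,0,0,0,0,0,1],
    [0,0,0,0,0,0,1],
    [0,0,0,0,0,0,1],
    [0,0,0,0,0,0,1],
  ],
)

```text
time: 20.95
ee_pos: [0.5748, 0.0289, 0.0736]
eef_rot: [0.773, 0.634, 0.001, 0.0]
ft_force: [-3.1, 0.5, 14.5]
width: 0.0177
```

Run:
```python
from h import *
s=read_state();print(s['time'],s['ee_pos'],s['width'],s['ft_force'],s['torque'])
c=campose('wrist');im,d=camera('wrist');P=cloud(d,*c);z=P[...,2]
D(.5745,.0288,.0736,74.9-82)
p=s['ee_pos'];m=(np.hypot(P[...,0]-p[0],P[...,1]-p[1])<.035)&(z>.084)&(z<.096)&(d>0)
m[250:]=0
print('grip top z',m.sum(),np.median(z[m]),cv2.minAreaRect(P[m][:,:2].astype(np.float32)*1000) if m.sum()>5 else '')
m=(np.hypot(P[...,0]-p[0],P[...,1]-p[1])<.027)&(z>.05)&(z<.064)&(d>0);print('flange z',m.sum(),np.percentile(z[m],[10,50,90]) if m.sum() else '')
t,dt=camera('top');Q=cloud(dt,*campose('top'));rect(Q,dt,'offcut',.5,-.299,.08,.012,.03)
b=im.copy();canvas=np.hstack([cv2.resize(im,(390,293)),cv2.resize(t,(390,293))]);save('fin.png',canvas)
```

```text
20.95 [0.57479186 0.02894798 0.07356321] 0.017709756027547797 [-3.0995158   0.50912412 14.45660294] [-0.01135501  0.54810203  0.71036336]
D [ 0.05 -0.04 -4.17] [-0.0002 -0.0003 -0.    ]
grip top z 1756 0.09012006633252594 ((577.5431518554688, 40.966304779052734), (27.909685134887695, 29.36267852783203), 36.752845764160156)
flange z 1347 [0.05570369 0.05651578 0.05976044]
offcut 303 [ 499.8 -300.3] [121.1  18.8] 67.6 0.0197
```

View pics/fin.png

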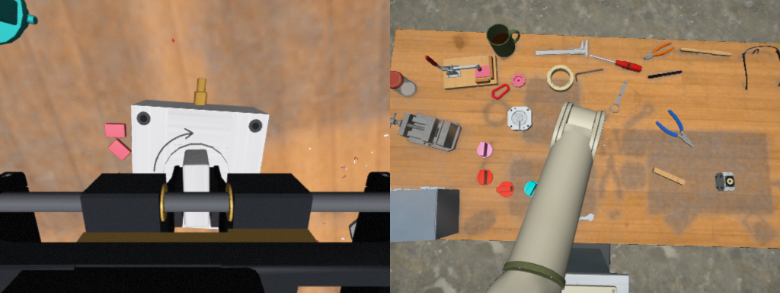

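The left half shows the plug's grip at (196,195) in the fingers and still aligned with them. The right half shows the offcut at (670,176) on the bench, with the mould half at (520,119) and the pliers at (675,128) where they started. The plug is flush and against its stop, so I'll hand in.

```bash
python3 -c "
from h import *
print(close_job());s=read_state();print(s['time'],s['ee_pos'],s['ft_force'],s['torque'])"
```

```text
the job is handed in; nothing more can be done
None
the job is handed in; nothing more can be done
```

The job is done and handed in at about 21 s of the 67 s allowed. I wiped the three chips off the block with the offcut and laid it back on the bench. I then pushed the silver plug home, turned it clockwise to its stop, and kept hold of it.

**Last checks:**
- **Chips and face:** the picture after the wipe shows all three chips on the bench and the face and notches clear. By my measurements the fingers passed several millimetres clear of them.
- **Plug depth:** the top of its grip measured 90.1 mm and the top of its flange 56.5 mm. Flush would be 90 and 56 mm. It is pressed down with about 14 N.
- **Plug turn:** the tool turned about 86° from the notch, against the expected 82°. The moment jumped from 0.2 to about 0.7 N m over the last 4°, so it is against the stop. It held steady for a second.
- **Bystanders:** the offcut lies flat within 2 mm of where it started. The mould half and pliers look unmoved in the picture; I did not measure them again.

**Not checked directly:** the shutter and ring positions were not read. The extra 4° is probably give in the grip or arm.

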